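Fill the jam crate on the bakery counter

ROBOT

A 6-joint arm with a two-finger parallel gripper is mounted at the origin on the work surface. World frame = base frame: x ahead of the robot, y to its left, z up, the work surface at z = 0. Lengths are in m, angles in rad, forces in N, time in s.
With the tool pointing down it reaches from about 0.375 to 0.9 m from the base axis. Payload 3.1 kg.
Tool frame: the origin (TCP) lies on the centre line of the jaws, within the pads' length; the fingertips stand 14 mm ahead of it and the grasp point (between the pads) lies 5 mm behind it; z points along the fingers, y is the line along which they close (so a half turn about z gives the same grasp; the last joint's range is limited). The gripper opens to 87 mm and grips with 3 to 60 N. Pads are 19 mm wide; open, the fingers measure 117 mm over their backs; the gripper's body (75 mm by 190 mm) begins 51 mm behind the grasp point.
Start: joints at [-1.363, 0.527, 1.433, -0, 1.181, -0.178], TCP at [0.235, -0.579, 0.237] pointing down, gripper open.
Joint ranges: [-3.08, 3.08], [-0.75, 2.2], [0.22, 2.44], [-1.43, 4.57], [0, 2.65], [-2.85, 2.85]. Speed limits (rad/s): [2.79, 2.79, 3.14, 3.14, 3.14, 3.14].

INTERFACE

Orientations are given as a unit quaternion [x, y, z, w].
In Python, from rig import robot gives the robot as it stands.
- The arm moves only by the tool move_arm, never from a script. Its argument "commands" is a list of rows, each an object with "hand": the finger opening in cm, from 0 to 8.7; "travel": the shift along the tool's x, y, z in cm, a list of three; "twist": the turn, a rotation vector about the tool's x, y, z in degrees, a list of three. In form: [{"hand": hand, "travel": [dx, dy, dz], "twist": [wx, wy, wz]}, ...]. A call has 1 to 5 rows; each row shifts and turns the commanded pose from where the row before left it, along the tool's axes as they then stand; what a row does not reach is not made up. A row lasts 1/12 s, in which the tool goes at most 41.7 mm and 7.16 degrees, less where a joint would pass 70% of its speed; a pose out of reach is approached as far as the arm can. A call is refused whole if a number of a shift passes 4.17 or a number of a turn 7.16, either way. A call with a gripper value outside its range is refused whole. The fingers move at their own pace and stop on an object; "force" is the grip in N (left out, the last holds). Time passes only in rows, so rows that do not move let the fingers close. It gives the time, the measured TCP pose, the force, the opening and the grip force at its end, in the units of the state.
- robot.get_obs(): the state, without advancing time (a new reading comes with each control period).
- robot.camera(name): name is "scene" or "top"; returns a dict with "frame" (400x640x3 uint8, red, green, blue), "fov_y" (degrees; the focal length in pixels is half the picture's height over the tangent of half this angle, whatever the lens; pixels are square), "cx", "cy" (the principal point, pixels), "k1" (the pictures are not rectified: a ray, as slopes to the right and down, at radius r is drawn at 1 + k1 r^2 times it, then the intrinsics apply), "extrinsics" (4x4, takes a point from camera to world coordinates). Camera axes: x right, y down, z forward; pixel columns grow to the right and rows downward; lengths in m; the calibration is good to about 2 mm. A picture is of the moment at which its call begins. There is no depth.
- robot.hand_in(): hands the job in; it is judged then, once.
The state is a dict: "time": time; "q": joint angles; "joint_velocities": joint speeds; "joint_torque": joint torques, N m; "position": TCP position; "tool_rot": TCP orientation; "ft_force": force on the tool from outside, world axes, zero at the start; "moment": the same for the moment, N m; "grip_width": finger opening in m; "grip_force": force on a finger pad.
Only numpy, scipy, OpenCV 4.12 (cv2) and the standard library are available. Lean on these libraries where they do the work, as an engineer would, in place of code of your own. Each camera call takes 0.05 s, during which the arm holds its last target. There are 200 camera calls.

TASK

Fill the jam crate for the breakfast table: stand the four full-size jars with red, yellow, green and blue lids upright in the crate, each flat on the floor of the compartment whose floor tile has the colour of its lid. They are glass, so set each one down rather than dropping it. Leave the white-lidded jar and the small red-lidded tasting jar standing where they are.

Things in the scene. Friction and masses are not known exactly. Their poses are not given: they have to be found in the camera images.
- jar_red: Full jam jar with a red lid, dark red jam and a white paper band; loose, upright on the counter. A straight cylinder 54 mm in diameter and 86 mm high (lid: the top 15 mm), about 0.3 kg, rigid; can be gripped at any height, in any direction. Origin: centre of its underside; z up along the jar; yaw means nothing.
- jar_yellow: Full jam jar with a yellow lid, orange-yellow jam and a white paper band; loose, upright on the counter. A straight cylinder 54 mm in diameter and 86 mm high (lid: the top 15 mm), about 0.3 kg, rigid; can be gripped at any height, in any direction. Origin: centre of its underside; z up along the jar; yaw means nothing.
- jar_green: Full jam jar with a green lid, olive-green jam and a white paper band; loose, upright on the counter. A straight cylinder 54 mm in diameter and 86 mm high (lid: the top 15 mm), about 0.3 kg, rigid; can be gripped at any height, in any direction. Origin: centre of its underside; z up along the jar; yaw means nothing.
- jar_blue: Full jam jar with a blue lid, dark purple jam and a white paper band; loose, upright on the counter. A straight cylinder 54 mm in diameter and 86 mm high (lid: the top 15 mm), about 0.3 kg, rigid; can be gripped at any height, in any direction. Origin: centre of its underside; z up along the jar; yaw means nothing.
- jar_white: Look-alike that stays: same size jar (54 mm diameter, 86 mm high) with a white lid, cream contents. Loose, upright. Origin: centre of its underside.
- tasting_jar: Look-alike that stays: small tasting jar with the same red lid and red jam, but only 36 mm in diameter and 46 mm high. Loose, upright. Origin: centre of its underside. The six jars stand in a loose curved row nearest the robot, centres at least 85 mm apart.
- tile_red: The red floor tile (70 x 70 x 3 mm, fixed) of a compartment of the white wooden crate. Origin: centre of its underside; its top is 3 mm higher, 9 mm above the counter. x across the crate, y along it, z up. Crate: fixed to the counter beyond the row of jars, 330 mm long (y), 90 mm wide (x).
- tile_yellow: The yellow floor tile (70 x 70 x 3 mm, fixed) of a compartment of the white wooden crate. Origin: centre of its underside; its top is 3 mm higher, 9 mm above the counter. x across the crate, y along it, z up. The crate has one row of four compartments at 80 mm pitch, each 74 x 74 mm inside, colours in any order.
- tile_green: The green floor tile (70 x 70 x 3 mm, fixed) of a compartment of the white wooden crate. Origin: centre of its underside; its top is 3 mm higher, 9 mm above the counter. x across the crate, y along it, z up. Crate walls 8 mm and dividers 6 mm thick, all 34 mm high from the counter. Jars in neighbouring compartments stand 26 mm apart: grip along the tile's x when setting down.
- tile_blue: The blue floor tile (70 x 70 x 3 mm, fixed) of a compartment of the white wooden crate. Origin: centre of its underside; its top is 3 mm higher, 9 mm above the counter. x across the crate, y along it, z up. Farther out stand, fixed and 50 mm or more from crate and jars: a card terminal (right), a napkin holder (left), a saucer (beyond); all under 70 mm high.
Not all that is in view belongs to the job. There is more than one size of the jar_white; the one meant has the size given above.

How it is judged:
At the end, for the whole second after the job is handed in: Each of the four coloured-lid jars stands upright (within 0.1 rad), at rest, on the tile of its own colour: its centre within 15 mm of the tile's centre, its underside on the tile (within about 5 mm); the white-lidded jar and the tasting jar are still upright, within 20 mm of where they began (horizontal distance between jar_red and tile_red below 0.015 m and z of jar_red in the frame of tile_red between -0.002 and 0.008 m and angle between each of jar_red, jar_yellow, jar_green, jar_blue, jar_white, tasting_jar's own z axis and vertical below 0.1 rad and linear speed of each of jar_red, jar_yellow, jar_green, jar_blue, jar_white, tasting_jar below 0.02 m/s and horizontal distance between jar_yellow and tile_yellow below 0.015 m and z of jar_yellow in the frame of tile_yellow between -0.002 and 0.008 m and horizontal distance between jar_green and tile_green below 0.015 m and z of jar_green in the frame of tile_green between -0.002 and 0.008 m and horizontal distance between jar_blue and tile_blue below 0.015 m and z of jar_blue in the frame of tile_blue between -0.002 and 0.008 m and distance of each of jar_white, tasting_jar from where it was at the start of the episode below 0.02 m); the robot touches nothing.
It fails at once if the white-lidded jar was shifted by more than 20 mm (distance of jar_white from where it was at the start of the episode above 0.02 m).
It fails at once if the small tasting jar was shifted by more than 20 mm (distance of tasting_jar from where it was at the start of the episode above 0.02 m).
It fails at once if a coloured-lid jar was dropped or knocked (moving over 0.6 m/s, a fall of about 20 mm, with no finger on it) ((linear speed of jar_red above 0.6 m/s and contact force between the fingers and jar_red below 0.05 N) or (linear speed of jar_yellow above 0.6 m/s and contact force between the fingers and jar_yellow below 0.05 N) or (linear speed of jar_green above 0.6 m/s and contact force between the fingers and jar_green below 0.05 N) or (linear speed of jar_blue above 0.6 m/s and contact force between the fingers and jar_blue below 0.05 N)).
It also fails if it takes over 96 s, if anything falls off the work surface, if the arm or the gripper's body presses on something with over 40 N, if the wrist force passes 120 N, or if a joint passes its speed limit or range.

## Working session

There is one attempt and no reset: what is moved stays moved. The work goes in short steps, Python scripts to look and compute and a tool call to move; the robot and the scene stay as the last step left them, time stands still between calls to the robot, and variables do not carry over. Pictures are saved under pics/ and viewed, at most 14 in all, crops included, and the job is handed in when it is done.

Besides the shell and the picture viewer there is one more tool, called after "Call:" as name([rows], argument=value, ...), one row to a line, values as JSON. move_arm: Moves the arm, as the interface text tells. Its arguments: {"type":"object","properties":{"commands":{"type":"array"},"force":{"type":"number"}},"required":["commands"]}

```bash
mkdir -p pics; ls; python3 - <<'E'
from rig import robot
import cv2
for n in("top","scene"):
    c=robot.camera(n); cv2.imwrite(f"pics/{n}0.png",c["frame"][...,::-1])
    print(n,c["fov_y"],c["cx"],c["cy"],c["k1"],c["extrinsics"])
o=robot.get_obs();print(o)
E
```

```text
pics
top 48.41656711738393 320.0207455441313 194.30712077579477 -0.0007962758744928304 [[-0.00572167 -0.99429717  0.10649136  0.42566583]
 [-0.99940675  0.00206909 -0.03437824  0.01446062]
 [ 0.03396184 -0.10662488 -0.99371914  0.87578707]
 [ 0.          0.          0.          1.        ]]
scene 50.406861202595955 325.89598342200514 198.94774221006006 -0.07976772004310406 [[ 0.42718163  0.71548738 -0.55280526  1.00211906]
 [ 0.90415108 -0.33454046  0.26569438 -0.26389298]
 [ 0.00516525 -0.61331924 -0.78981823  0.7624039 ]
 [ 0.          0.          0.          1.        ]]
{'time': 0.1, 'q': array([-1.36348848e+00,  5.28368974e-01,  1.43381396e+00,  3.87102321e-06,
        1.18142373e+00, -1.78510190e-01]), 'joint_velocities': array([-0.00086761, -0.00371394, -0.00383178, -0.00134232,  0.0003863 ,
        0.00019375]), 'joint_torque': array([-2.69640054e-05, -4.40984595e+01, -1.77151251e+01,  6.35121530e-02,
        5.33820223e-02, -3.54205326e-05]), 'position': array([ 0.23508249, -0.57839104,  0.23565942]), 'tool_rot': array([ 9.81450330e-01,  1.91713942e-01, -1.27094974e-05, -1.00692721e-03]), 'ft_force': array([ 0.18827799, -0.3851744 ,  0.7629683 ]), 'moment': array([ 0.05876853,  0.02685287, -0.03026917]), 'grip_force': 0.0, 'grip_width': 0.08698456051534582}
```

View pics/top0.png

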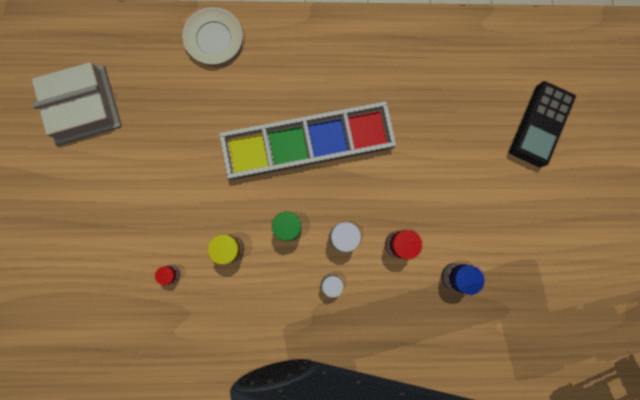

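View pics/scene0.png

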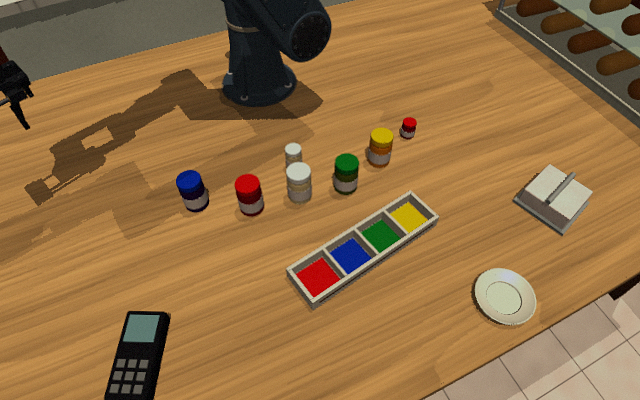

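The top view shows lids at red (407,244), blue (468,280), green (286,226) and yellow (223,250). There are two red lids: (407,244) is full-size, and (166,276) is the small tasting jar. There are also two white lids: (345,237) is full-size, and (332,287) is an undersized extra. The crate runs from (222,133) to (393,148). I'll confirm with one enlarged crop and measure.

```bash
cat > h.py <<'E'
import numpy as np, cv2
from rig import robot
def ray(c,uv):
    f=200/np.tan(np.radians(c["fov_y"]/2)); p=(np.array(uv,float)-[c["cx"],c["cy"]])/f
    s=p.copy()
    for _ in range(20): s=p/(1+c["k1"]*(s@s))
    E=c["extrinsics"]; return E[:3,3],E[:3,:3]@np.r_[s,1]
def onz(c,uv,z):
    o,d=ray(c,uv); return (o+d*(z-o[2])/d[2])[:2]
HUE={"red":[(0,8),(172,180)],"yellow":[(24,34)],"green":[(50,75)],"blue":[(110,130)]}
def blobs(c,col,sat=150,val=70,minA=80):
    h=cv2.cvtColor(c["frame"],cv2.COLOR_RGB2HSV); m=0
    for a,b in HUE[col]: m=m|cv2.inRange(h,(a,sat,val),(b,255,255))
    n,l,s,ce=cv2.connectedComponentsWithStats(m)
    return [(ce[i],s[i],l==i) for i in range(1,n) if s[i][4]>minA]
def project(c,P):
    E=c["extrinsics"]; q=E[:3,:3].T@(np.array(P)-E[:3,3]); s=q[:2]/q[2]; f=200/np.tan(np.radians(c["fov_y"]/2))
    return s*(1+c["k1"]*(s@s))*f+[c["cx"],c["cy"]]
E
python3 - <<'E'
from h import *
np.set_printoptions(precision=4,suppress=True)
c=robot.camera("top")
for k in HUE:
    for ce,s,m in blobs(c,k):
        e=cv2.fitEllipse(np.argwhere(m)[:,::-1].astype(np.float32)) if 0 else None
        z=.009 if ce[1]<180 else .086
        print(k,ce.round(1),s,"z",z,onz(c,ce,z))
im=c["frame"][95:305,145:495,::-1]; cv2.imwrite("pics/crop1.png",cv2.resize(im,None,fx=2.25,fy=2.25,interpolation=cv2.INTER_CUBIC))
E
```

```text
red [367.3 129.4] [ 349  111   38   37 1022] z 0.009 [ 0.6489 -0.1108]
red [406.8 244.2] [392 230  30  30 708] z 0.086 [ 0.4209 -0.1666]
red [164.2 275.4] [155 266  20  20 310] z 0.086 [0.3696 0.2579]
yellow [247.6 153. ] [ 228  136   40   36 1084] z 0.009 [0.6007 0.1267]
yellow [222.6 249. ] [208 234  31  31 740] z 0.086 [0.4143 0.1583]
green [282.1 144.8] [270 129  29  34 409] z 0.009 [0.6171 0.059 ]
green [286.  226.2] [273 213  27  27 560] z 0.086 [0.4537 0.0476]
blue [327.5 137.2] [ 309  120   38   36 1014] z 0.009 [ 0.6329 -0.031 ]
blue [468.7 279.5] [455 266  29  28 639] z 0.086 [ 0.3581 -0.2754]
```

View pics/crop1.png

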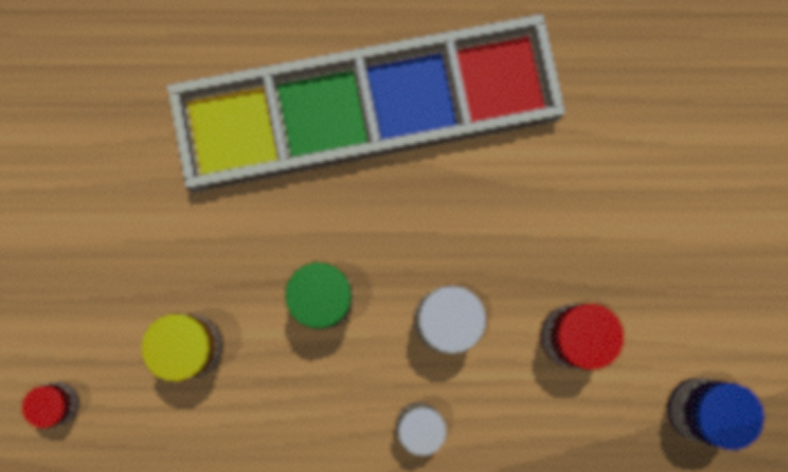

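The crop confirms it: the full-size red jar is at crop (587,336), and the tasting jar at (45,407) is clearly smaller. The full-size white is at (452,320), and the one at (422,431) is the extra. The crate's outer rim corners are at crop (169,88), (542,16), (561,113) and (189,187). Next I fit the crate and express the targets in crate axes.

```bash
cat > fit.py <<'E'
from h import *
from scipy.optimize import least_squares
np.set_printoptions(precision=4,suppress=True)
c=robot.camera("top"); s=robot.camera("scene")
cr=np.array([(169,88),(542,16),(561,113),(189,187)])/2.25+[145-.28,95-.28]
W=np.array([onz(c,p,.034) for p in cr])
L=np.array([[.045,.165],[.045,-.165],[-.045,-.165],[-.045,.165]])
R=lambda a:np.array([[np.cos(a),-np.sin(a)],[np.sin(a),np.cos(a)]])
r=least_squares(lambda p:((L@R(p[2]).T+p[:2])-W).ravel(),[.62,0,.2]).x
print("crate",r,((L@R(r[2]).T+r[:2])-W).round(4).tolist())
T={k:r[:2]+R(r[2])@[0,y] for k,y in zip(["yellow","green","blue","red"],[.12,.04,-.04,-.12])}
J={"red":(406.8,244.2),"yellow":(222.8,249.2),"green":(286.2,226.2),"blue":(468.7,279.5)}
def tool(P): d=np.array(P); return np.array([-np.sin(r[2])*d[0]+np.cos(r[2])*d[1], np.cos(r[2])*d[0]+np.sin(r[2])*d[1]])*100
for k in T:
    j=onz(c,J[k],.086); print(k,"tile",T[k],tool(T[k]),"jar",j,tool(j),"scene lid px",project(s,[*j,.086]),"scene tile",project(s,[*T[k],.009]))
    print("   scene blobs",[b[0].round(1) for b in blobs(s,k)])
p=robot.get_obs()["position"]; print("tcp in tool axes",tool(p[:2]),p[2])
E
python3 fit.py
```

```text
crate [0.6225 0.0081 0.1986] [[0.0012, 0.0019], [0.0015, -0.0006], [-0.0008, -0.0037], [-0.0018, 0.0024]]
yellow tile [0.5989 0.1258] [ 0.5143 61.1897] jar [0.414 0.158] [ 7.3181 43.7048] scene lid px [381.1492 134.8218] scene tile [406.8784 218.8029]
   scene blobs [array([381.8, 135.2]), array([407.9, 217.1])]
green tile [0.6146 0.0473] [-7.4857 61.1897] jar [0.4537 0.0473] [-4.3138 45.4119] scene lid px [346.0195 161.2708] scene tile [379.1481 237.3319]
   scene blobs [array([346.6, 162. ]), array([380.5, 235.5])]
blue tile [ 0.6304 -0.0311] [-15.4857  61.1897] jar [ 0.358  -0.2754] [-34.0638  29.6666] scene lid px [188.6486 178.9458] scene tile [349.4181 257.1158]
   scene blobs [array([187.9, 179.4]), array([350.1, 255.6])]
red tile [ 0.6462 -0.1095] [-23.4857  61.1897] jar [ 0.4208 -0.1667] [-24.6411  37.9653] scene lid px [247.0986 182.796 ] scene tile [317.5769 278.2119]
   scene blobs [array([409.8, 122.3]), array([246.8, 184.8]), array([317.5, 276.6])]
tcp in tool axes [-61.3738  11.6353] 0.23606332136052305
```

Call:
move_arm([
  {"hand": 8.7, "travel": [0, 0, 0], "twist": [0, 0, -7]},
  {"hand": 8.7, "travel": [0, 0, 0], "twist": [0, 0, -7]},
  {"hand": 8.7, "travel": [0, 0, 0], "twist": [0, 0, -7]},
  {"hand": 8.7, "travel": [0, 0, 0], "twist": [0, 0, -7]},
  {"hand": 8.7, "travel": [0, 0, 0], "twist": [0, 0, -7]},
], force=25)

```text
time: 0.67
position: [0.2352, -0.5789, 0.2364]
tool_rot: [0.877, 0.481, 0.0, -0.0]
ft_force: [0.7, -0.3, 0.3]
grip_width: 0.0871
grip_force: 0.0
```

Call:
move_arm([
  {"hand": 8.7, "travel": [0, 0, 0], "twist": [0, 0, -7]},
  {"hand": 8.7, "travel": [0, 0, 0], "twist": [0, 0, -7]},
  {"hand": 8.7, "travel": [0, 0, 0], "twist": [0, 0, -7]},
  {"hand": 8.7, "travel": [0, 0, 0], "twist": [0, 0, -7]},
  {"hand": 8.7, "travel": [0, 0, 0], "twist": [0, 0, -7]},
])

```text
time: 1.08
position: [0.2352, -0.5789, 0.2364]
tool_rot: [0.692, 0.722, 0.0, -0.0]
ft_force: [-0.0, -0.6, -0.3]
grip_width: 0.0868
grip_force: 0.0
```

Call:
move_arm([
  {"hand": 8.7, "travel": [0, 0, 0], "twist": [0, 0, -4.6]},
  {"hand": 8.7, "travel": [0, 0, 0], "twist": [0, 0, -4.6]},
  {"hand": 8.7, "travel": [0, 0, 0], "twist": [0, 0, 0]},
])

```text
time: 1.33
position: [0.2352, -0.5789, 0.2364]
tool_rot: [0.634, 0.774, 0.0, -0.0]
ft_force: [0.6, -0.0, -0.9]
grip_width: 0.0872
grip_force: 0.0
```

Call:
move_arm([
  {"hand": 8.7, "travel": [2.73, 1.8, 0.6], "twist": [0, 0, 0]},
  {"hand": 8.7, "travel": [2.73, 1.8, 0.6], "twist": [0, 0, 0]},
  {"hand": 8.7, "travel": [2.73, 1.8, 0.6], "twist": [0, 0, 0]},
  {"hand": 8.7, "travel": [2.73, 1.8, 0.6], "twist": [0, 0, 0]},
  {"hand": 8.7, "travel": [2.73, 1.8, 0.6], "twist": [0, 0, 0]},
])

```text
time: 1.75
position: [0.297, -0.4261, 0.2063]
tool_rot: [0.635, 0.772, 0.0, 0.0]
ft_force: [-0.3, -0.3, -0.3]
grip_width: 0.0868
grip_force: 0.0
```

Call:
move_arm([
  {"hand": 8.7, "travel": [2.73, 1.8, 0.6], "twist": [0, 0, 0]},
  {"hand": 8.7, "travel": [2.73, 1.8, 0.6], "twist": [0, 0, 0]},
  {"hand": 8.7, "travel": [2.73, 1.8, 0.6], "twist": [0, 0, 0]},
  {"hand": 8.7, "travel": [2.73, 1.8, 0.6], "twist": [0, 0, 0]},
  {"hand": 8.7, "travel": [2.73, 1.8, 0.6], "twist": [0, 0, 0]},
])

```text
time: 2.17
position: [0.3586, -0.2747, 0.1765]
tool_rot: [0.635, 0.772, -0.0, 0.0]
ft_force: [0.2, -0.4, 0.2]
grip_width: 0.087
grip_force: 0.0
```

Call:
move_arm([
  {"hand": 8.7, "travel": [0, 0, 0], "twist": [0, 0, 0]},
  {"hand": 8.7, "travel": [0, 0, 0], "twist": [0, 0, 0]},
])

```text
time: 2.33
position: [0.3584, -0.2744, 0.1764]
tool_rot: [0.633, 0.774, 0.0, -0.001]
ft_force: [0.2, -0.0, 0.1]
grip_width: 0.0871
grip_force: 0.0
```

```bash
cat > d.py <<'E'
import sys
from h import *
T={"yellow":(.51,61.19),"green":(-7.49,61.19),"blue":(-15.49,61.19),"red":(-23.49,61.19)}
J={"yellow":(7.32,43.70),"green":(-4.31,45.41),"blue":(-34.06,29.67),"red":(-24.64,37.97)}
a=.1986; p=robot.get_obs()["position"]*100
t=np.array([-np.sin(a)*p[0]+np.cos(a)*p[1],np.cos(a)*p[0]+np.sin(a)*p[1]])
for k in T: print(k,"to jar",(J[k]-t).round(2),"to tile",(T[k]-t).round(2),"z",p[2].round(2))
E
python3 d.py
```

```text
yellow to jar [41.29 13.98] to tile [34.48 31.47] z 17.64
green to jar [29.66 15.69] to tile [26.48 31.47] z 17.64
blue to jar [-0.09 -0.05] to tile [18.48 31.47] z 17.64
red to jar [9.33 8.25] to tile [10.48 31.47] z 17.64
```

Call:
move_arm([
  {"hand": 8.7, "travel": [0, 0, 3], "twist": [0, 0, 0]},
  {"hand": 8.7, "travel": [0, 0, 3], "twist": [0, 0, 0]},
  {"hand": 8.7, "travel": [0, 0, 3], "twist": [0, 0, 0]},
  {"hand": 8.7, "travel": [0, 0, 2.64], "twist": [0, 0, 0]},
  {"hand": 8.7, "travel": [0, 0, 0], "twist": [0, 0, 0]},
])

```text
time: 2.75
position: [0.3567, -0.2762, 0.0565]
tool_rot: [0.635, 0.772, 0.001, -0.003]
ft_force: [-1.1, -0.2, -0.6]
grip_width: 0.087
grip_force: 0.0
```

Call:
move_arm([
  {"hand": 4.5, "travel": [0, 0, 0], "twist": [0, 0, 0]},
  {"hand": 4.5, "travel": [0, 0, 0], "twist": [0, 0, 0]},
  {"hand": 4.5, "travel": [0, 0, 0], "twist": [0, 0, 0]},
  {"hand": 4.5, "travel": [0, 0, 0], "twist": [0, 0, 0]},
  {"hand": 4.5, "travel": [0, 0, 0], "twist": [0, 0, 0]},
], force=25)

```text
time: 3.17
position: [0.3588, -0.2768, 0.0615]
tool_rot: [0.634, 0.773, -0.0, 0.002]
ft_force: [0.0, -0.5, 0.3]
grip_width: 0.0613
grip_force: 0.0
```

Call:
move_arm([
  {"hand": 4.5, "travel": [0, 0, 0], "twist": [0, 0, 0]},
  {"hand": 4.5, "travel": [0, 0, 0], "twist": [0, 0, 0]},
  {"hand": 4.5, "travel": [0, 0, 0], "twist": [0, 0, 0]},
])

```text
time: 3.42
position: [0.3587, -0.2765, 0.0611]
tool_rot: [0.634, 0.773, -0.0, 0.001]
ft_force: [0.4, -0.3, 7.4]
grip_width: 0.0536
grip_force: 25.0
```

Call:
move_arm([
  {"hand": 4.5, "travel": [0, 0, 0], "twist": [0, 0, 0]},
  {"hand": 4.5, "travel": [0, 0, -1.5], "twist": [0, 0, 0]},
  {"hand": 4.5, "travel": [0, 0, -2.5], "twist": [0, 0, 0]},
  {"hand": 4.5, "travel": [0, 0, -2.5], "twist": [0, 0, 0]},
  {"hand": 4.5, "travel": [0, 0, -2.5], "twist": [0, 0, 0]},
])

```text
time: 3.83
position: [0.3576, -0.2752, 0.1507]
tool_rot: [0.634, 0.773, 0.0, -0.001]
ft_force: [-0.2, -0.5, -3.2]
grip_width: 0.0534
grip_force: 25.0
```

Call:
move_arm([
  {"hand": 4.5, "travel": [0, 0, -2.5], "twist": [0, 0, 0]},
  {"hand": 4.5, "travel": [0, 0, -1], "twist": [0, 0, 0]},
  {"hand": 4.5, "travel": [0, 0, 0], "twist": [0, 0, 0]},
])

```text
time: 4.08
position: [0.359, -0.2768, 0.1873]
tool_rot: [0.634, 0.773, -0.001, 0.003]
ft_force: [0.5, -0.4, -3.2]
grip_width: 0.0532
grip_force: 25.0
```

```bash
python3 d.py|grep blue; python3 -c "
from rig import robot
o=robot.get_obs();print(o['ft_force'],o['grip_width'],o['grip_force'])"
```

```text
blue to jar [ 0.16 -0.06] to tile [18.73 31.46] z 18.73
[ 0.51436729 -0.44499752 -3.23255642] 0.05324282678765071 24.99986294656992
```

Call:
move_arm([
  {"hand": 4.5, "travel": [0.78, 1.31, 0], "twist": [0, 0, 0]},
  {"hand": 4.5, "travel": [1.55, 2.62, 0], "twist": [0, 0, 0]},
  {"hand": 4.5, "travel": [1.55, 2.62, 0], "twist": [0, 0, 0]},
  {"hand": 4.5, "travel": [1.55, 2.62, 0], "twist": [0, 0, 0]},
  {"hand": 4.5, "travel": [1.55, 2.62, 0], "twist": [0, 0, 0]},
])

```text
time: 4.5
position: [0.4598, -0.1828, 0.1836]
tool_rot: [0.634, 0.773, -0.0, -0.002]
ft_force: [-0.4, -1.2, -3.2]
grip_width: 0.0535
grip_force: 25.0
```

Call:
move_arm([
  {"hand": 4.5, "travel": [1.55, 2.62, 0], "twist": [0, 0, 0]},
  {"hand": 4.5, "travel": [1.55, 2.62, 0], "twist": [0, 0, 0]},
  {"hand": 4.5, "travel": [1.55, 2.62, 0], "twist": [0, 0, 0]},
  {"hand": 4.5, "travel": [1.55, 2.62, 0], "twist": [0, 0, 0]},
  {"hand": 4.5, "travel": [1.55, 2.62, 0], "twist": [0, 0, 0]},
])

```text
time: 4.92
position: [0.573, -0.081, 0.183]
tool_rot: [0.634, 0.773, -0.001, -0.002]
ft_force: [0.2, -0.6, -3.2]
grip_width: 0.0535
grip_force: 25.0
```

Call:
move_arm([
  {"hand": 4.5, "travel": [1.55, 2.62, 0], "twist": [0, 0, 0]},
  {"hand": 4.5, "travel": [1.55, 2.62, 0], "twist": [0, 0, 0]},
  {"hand": 4.5, "travel": [0.77, 1.31, 0], "twist": [0, 0, 0]},
  {"hand": 4.5, "travel": [0, 0, 0], "twist": [0, 0, 0]},
  {"hand": 4.5, "travel": [0, 0, 0], "twist": [0, 0, 0]},
])

```text
time: 5.33
position: [0.6288, -0.0311, 0.1828]
tool_rot: [0.633, 0.774, -0.001, -0.002]
ft_force: [-0.7, -0.9, -3.4]
grip_width: 0.0537
grip_force: 25.0
```

```bash
python3 d.py|grep blue; python3 - <<'E'
from h import *
a=robot.camera("scene")["frame"][100:310,130:450,::-1]
cv2.imwrite("pics/b1.png",cv2.resize(a,None,fx=2.4,fy=2.4,interpolation=cv2.INTER_CUBIC))
E
```

```text
blue to jar [-18.61 -31.36] to tile [-0.04  0.16] z 18.28
```

View pics/b1.png

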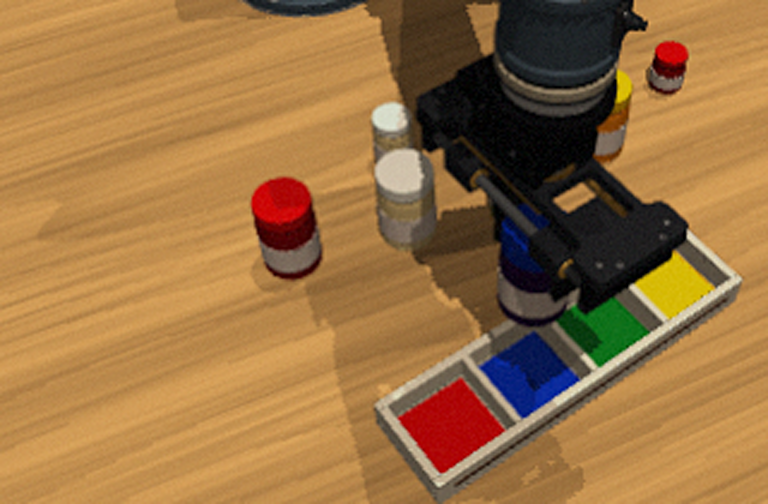

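The blue jar hangs upright at crop (535,270) above the blue tile (530,370). I'll lower it.

Call:
move_arm([
  {"hand": 4.5, "travel": [0, 0.1, 1.5], "twist": [0, 0, 0]},
  {"hand": 4.5, "travel": [0, 0, 3], "twist": [0, 0, 0]},
  {"hand": 4.5, "travel": [0, 0, 3], "twist": [0, 0, 0]},
  {"hand": 4.5, "travel": [0, 0, 1.5], "twist": [0, 0, 0]},
  {"hand": 4.5, "travel": [0, 0, 0.8], "twist": [0, 0, 0]},
])

```text
time: 5.8
position: [0.6273, -0.0325, 0.0837]
tool_rot: [0.635, 0.773, -0.002, -0.003]
ft_force: [-0.5, 0.3, -3.0]
grip_width: 0.0536
grip_force: 25.0
```

Call:
move_arm([
  {"hand": 4.5, "travel": [0, 0, 0.3], "twist": [0, 0, 0]},
  {"hand": 4.5, "travel": [0, 0, 0.3], "twist": [0, 0, 0]},
  {"hand": 4.5, "travel": [0, 0, 0.2], "twist": [0, 0, 0]},
  {"hand": 4.5, "travel": [0, 0, 0], "twist": [0, 0, 0]},
  {"hand": 4.5, "travel": [0, 0, 0], "twist": [0, 0, 0]},
])

```text
time: 6.22
position: [0.6317, -0.032, 0.0802]
tool_rot: [0.634, 0.773, 0.0, 0.001]
ft_force: [1.4, 0.2, -3.0]
grip_width: 0.0536
grip_force: 25.0
```

```bash
python3 d.py|grep blue
```

```text
blue to jar [-18.46 -31.62] to tile [ 0.11 -0.1 ] z 8.02
```

Call:
move_arm([
  {"hand": 4.5, "travel": [0, 0, 0.2], "twist": [0, 0, 0]},
  {"hand": 4.5, "travel": [0, 0, 0.2], "twist": [0, 0, 0]},
  {"hand": 4.5, "travel": [0, 0, 0.2], "twist": [0, 0, 0]},
  {"hand": 4.5, "travel": [0, 0, 0], "twist": [0, 0, 0]},
  {"hand": 4.5, "travel": [0, 0, 0], "twist": [0, 0, 0]},
])

```text
time: 6.63
position: [0.6309, -0.0317, 0.073]
tool_rot: [0.634, 0.773, -0.0, -0.0]
ft_force: [0.4, -0.2, -2.5]
grip_width: 0.0535
grip_force: 25.0
```

Call:
move_arm([
  {"hand": 4.5, "travel": [0, 0, 0.1], "twist": [0, 0, 0]},
  {"hand": 4.5, "travel": [0, 0, 0.1], "twist": [0, 0, 0]},
  {"hand": 4.5, "travel": [0, 0, 0], "twist": [0, 0, 0]},
  {"hand": 4.5, "travel": [0, 0, 0], "twist": [0, 0, 0]},
  {"hand": 4.5, "travel": [0, 0, 0], "twist": [0, 0, 0]},
])

```text
time: 7.05
position: [0.631, -0.0318, 0.0711]
tool_rot: [0.634, 0.773, 0.0, 0.0]
ft_force: [0.6, -0.5, -2.9]
grip_width: 0.0533
grip_force: 25.0
```

Call:
move_arm([
  {"hand": 4.5, "travel": [0, 0, 0.1], "twist": [0, 0, 0]},
  {"hand": 4.5, "travel": [0, 0, 0.05], "twist": [0, 0, 0]},
  {"hand": 4.5, "travel": [0, 0, 0], "twist": [0, 0, 0]},
  {"hand": 4.5, "travel": [0, 0, 0], "twist": [0, 0, 0]},
])

```text
time: 7.38
position: [0.6312, -0.0318, 0.0702]
tool_rot: [0.634, 0.773, 0.0, 0.0]
ft_force: [-0.2, 0.2, 1.1]
grip_width: 0.0535
grip_force: 25.0
```

Contact is made: the load has gone off the wrist. Release and rise.

Call:
move_arm([
  {"hand": 8.7, "travel": [0, 0, 0], "twist": [0, 0, 0]},
  {"hand": 8.7, "travel": [0, 0, 0], "twist": [0, 0, 0]},
  {"hand": 8.7, "travel": [0, 0, 0], "twist": [0, 0, 0]},
  {"hand": 8.7, "travel": [0, 0, 0], "twist": [0, 0, 0]},
  {"hand": 8.7, "travel": [0, 0, 0], "twist": [0, 0, 0]},
])

```text
time: 7.8
position: [0.6312, -0.0319, 0.0697]
tool_rot: [0.634, 0.773, 0.0, 0.0]
ft_force: [-0.8, 0.3, 0.4]
grip_width: 0.0787
grip_force: 0.0
```

Call:
move_arm([
  {"hand": 8.7, "travel": [0, 0, -1], "twist": [0, 0, 0]},
  {"hand": 8.7, "travel": [0, 0, -3], "twist": [0, 0, 0]},
  {"hand": 8.7, "travel": [0, 0, -3.5], "twist": [0, 0, 0]},
  {"hand": 8.7, "travel": [0, 0, -3], "twist": [0, 0, 0]},
  {"hand": 8.7, "travel": [0, 0, 0], "twist": [0, 0, 0]},
])

```text
time: 8.22
position: [0.6355, -0.0327, 0.1823]
tool_rot: [0.634, 0.773, 0.003, 0.006]
ft_force: [0.6, -0.3, -0.5]
grip_width: 0.087
grip_force: 0.0
```

```bash
python3 d.py
```

```text
yellow to jar [ 23.06 -17.95] to tile [16.25 -0.46] z 18.23
green to jar [ 11.43 -16.24] to tile [ 8.25 -0.46] z 18.23
blue to jar [-18.32 -31.98] to tile [ 0.25 -0.46] z 18.23
red to jar [ -8.9  -23.68] to tile [-7.75 -0.46] z 18.23
```

Call:
move_arm([
  {"hand": 8.7, "travel": [-1.3, -3.32, 0], "twist": [0, 0, 0]},
  {"hand": 8.7, "travel": [-1.3, -3.32, 0], "twist": [0, 0, 0]},
  {"hand": 8.7, "travel": [-1.3, -3.32, 0], "twist": [0, 0, 0]},
  {"hand": 8.7, "travel": [-1.3, -3.32, 0], "twist": [0, 0, 0]},
  {"hand": 8.7, "travel": [-1.3, -3.32, 0], "twist": [0, 0, 0]},
])

```text
time: 8.63
position: [0.4796, -0.1286, 0.1751]
tool_rot: [0.634, 0.774, 0.0, 0.0]
ft_force: [0.1, -0.6, -0.2]
grip_width: 0.087
grip_force: 0.0
```

Call:
move_arm([
  {"hand": 8.7, "travel": [-1.3, -3.32, 0], "twist": [0, 0, 0]},
  {"hand": 8.7, "travel": [-1.3, -3.32, 0], "twist": [0, 0, 0]},
  {"hand": 8.7, "travel": [0, 0, 0], "twist": [0, 0, 0]},
  {"hand": 8.7, "travel": [0, 0, 0], "twist": [0, 0, 0]},
  {"hand": 8.7, "travel": [0, 0, 0], "twist": [0, 0, 0]},
])

```text
time: 9.05
position: [0.4218, -0.167, 0.1752]
tool_rot: [0.634, 0.773, 0.0, 0.001]
ft_force: [0.3, 0.0, 0.7]
grip_width: 0.0871
grip_force: 0.0
```

```bash
python3 d.py | grep red; python3 - <<'E'
from h import *
a=robot.camera("scene")["frame"][100:310,130:450,::-1]
cv2.imwrite("pics/b2.png",cv2.resize(a,None,fx=2.4,fy=2.4,interpolation=cv2.INTER_CUBIC))
E
```

```text
red to jar [ 0.06 -0.08] to tile [ 1.21 23.14] z 17.52
```

View pics/b2.png

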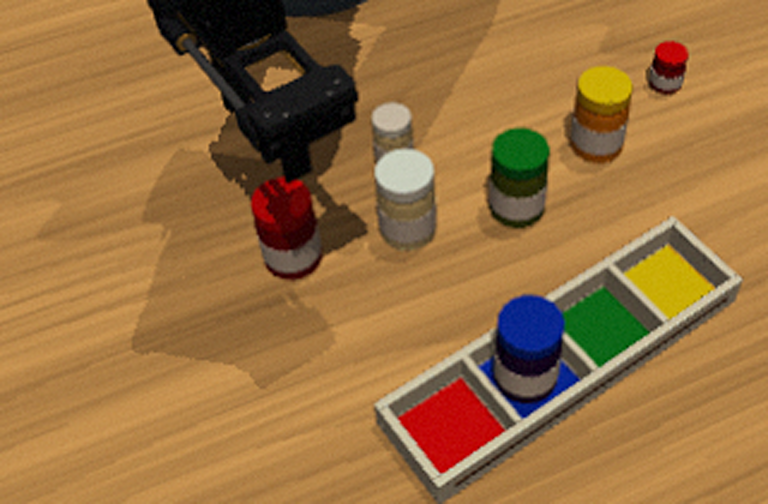

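Blue stands upright on its tile, lid at crop (531,325), and the gripper is above the full-size red jar (288,225). I'll descend and grip.

Call:
move_arm([
  {"hand": 8.7, "travel": [0, 0, 2], "twist": [0, 0, 0]},
  {"hand": 8.7, "travel": [0, 0, 3.5], "twist": [0, 0, 0]},
  {"hand": 8.7, "travel": [0, 0, 3.5], "twist": [0, 0, 0]},
  {"hand": 8.7, "travel": [0, 0, 2.5], "twist": [0, 0, 0]},
  {"hand": 8.7, "travel": [0, 0, 0], "twist": [0, 0, 0]},
])

```text
time: 9.52
position: [0.4201, -0.1645, 0.0557]
tool_rot: [0.633, 0.774, -0.0, -0.004]
ft_force: [-0.4, -0.1, -0.4]
grip_width: 0.0873
grip_force: 0.0
```

Call:
move_arm([
  {"hand": 4.5, "travel": [0, 0, 0], "twist": [0, 0, 0]},
  {"hand": 4.5, "travel": [0, 0, 0], "twist": [0, 0, 0]},
  {"hand": 4.5, "travel": [0, 0, 0], "twist": [0, 0, 0]},
  {"hand": 4.5, "travel": [0, 0, 0], "twist": [0, 0, 0]},
  {"hand": 4.5, "travel": [0, 0, 0], "twist": [0, 0, 0]},
])

```text
time: 9.93
position: [0.4218, -0.1671, 0.061]
tool_rot: [0.634, 0.773, 0.0, 0.002]
ft_force: [-0.4, -0.1, -0.1]
grip_width: 0.0617
grip_force: 0.0
```

Call:
move_arm([
  {"hand": 4.5, "travel": [0, 0, 0], "twist": [0, 0, 0]},
  {"hand": 4.5, "travel": [0, 0, 0], "twist": [0, 0, 0]},
  {"hand": 4.5, "travel": [0, 0, 0], "twist": [0, 0, 0]},
  {"hand": 4.5, "travel": [0, 0, 0], "twist": [0, 0, 0]},
  {"hand": 4.5, "travel": [0, 0, 0], "twist": [0, 0, 0]},
])

```text
time: 10.35
position: [0.4217, -0.167, 0.0606]
tool_rot: [0.634, 0.773, 0.0, 0.001]
ft_force: [0.6, 0.4, 7.1]
grip_width: 0.0536
grip_force: 25.0
```

```bash
python3 d.py | grep red
```

```text
red to jar [ 0.06 -0.07] to tile [ 1.21 23.15] z 6.06
```

Call:
move_arm([
  {"hand": 4.5, "travel": [0, 0, -1.5], "twist": [0, 0, 0]},
  {"hand": 4.5, "travel": [0, 0, -3], "twist": [0, 0, 0]},
  {"hand": 4.5, "travel": [0, 0, -3], "twist": [0, 0, 0]},
  {"hand": 4.5, "travel": [0, 0, -3], "twist": [0, 0, 0]},
  {"hand": 4.5, "travel": [0, 0, -1.5], "twist": [0, 0, 0]},
])

```text
time: 10.77
position: [0.4215, -0.1671, 0.1824]
tool_rot: [0.634, 0.773, 0.0, 0.002]
ft_force: [0.3, 0.2, -3.3]
grip_width: 0.0536
grip_force: 25.0
```

Call:
move_arm([
  {"hand": 4.5, "travel": [0.12, 1.3, 0], "twist": [0, 0, 0]},
  {"hand": 4.5, "travel": [0.12, 2.57, 0], "twist": [0, 0, 0]},
  {"hand": 4.5, "travel": [0.12, 2.57, 0], "twist": [0, 0, 0]},
  {"hand": 4.5, "travel": [0.12, 2.57, 0], "twist": [0, 0, 0]},
  {"hand": 4.5, "travel": [0.12, 2.57, 0], "twist": [0, 0, 0]},
])

```text
time: 11.18
position: [0.534, -0.137, 0.1782]
tool_rot: [0.634, 0.773, -0.0, -0.001]
ft_force: [0.0, 0.4, -3.5]
grip_width: 0.0537
grip_force: 25.0
```

Call:
move_arm([
  {"hand": 4.5, "travel": [0.12, 2.57, 0], "twist": [0, 0, 0]},
  {"hand": 4.5, "travel": [0.12, 2.57, 0], "twist": [0, 0, 0]},
  {"hand": 4.5, "travel": [0.12, 2.57, 0], "twist": [0, 0, 0]},
  {"hand": 4.5, "travel": [0.12, 2.57, 0], "twist": [0, 0, 0]},
  {"hand": 4.5, "travel": [0.12, 1.3, 0], "twist": [0, 0, 0]},
])

```text
time: 11.6
position: [0.6484, -0.108, 0.1774]
tool_rot: [0.634, 0.774, 0.001, -0.0]
ft_force: [0.4, -1.3, -2.3]
grip_width: 0.0539
grip_force: 25.0
```

Call:
move_arm([
  {"hand": 4.5, "travel": [0, 0, 0], "twist": [0, 0, 0]},
  {"hand": 4.5, "travel": [0, 0, 0], "twist": [0, 0, 0]},
  {"hand": 4.5, "travel": [0, 0, 0], "twist": [0, 0, 0]},
])

```text
time: 11.85
position: [0.644, -0.1089, 0.1779]
tool_rot: [0.634, 0.773, -0.001, -0.002]
ft_force: [-0.5, -0.5, -2.8]
grip_width: 0.0531
grip_force: 25.0
```

```bash
python3 d.py | grep red
```

```text
red to jar [ -1.26 -23.02] to tile [-0.11  0.2 ] z 17.79
```

Call:
move_arm([
  {"hand": 4.5, "travel": [-0.05, 0.05, 1.5], "twist": [0, 0, 0]},
  {"hand": 4.5, "travel": [0, 0, 3], "twist": [0, 0, 0]},
  {"hand": 4.5, "travel": [0, 0, 3], "twist": [0, 0, 0]},
  {"hand": 4.5, "travel": [0, 0, 1.5], "twist": [0, 0, 0]},
  {"hand": 4.5, "travel": [0, 0, 0.6], "twist": [0, 0, 0]},
])

```text
time: 12.27
position: [0.6425, -0.1093, 0.0801]
tool_rot: [0.634, 0.773, -0.001, -0.004]
ft_force: [0.2, -0.4, -2.0]
grip_width: 0.0536
grip_force: 25.0
```

Call:
move_arm([
  {"hand": 4.5, "travel": [0, 0, 0.3], "twist": [0, 0, 0]},
  {"hand": 4.5, "travel": [0, 0, 0.2], "twist": [0, 0, 0]},
  {"hand": 4.5, "travel": [0, 0, 0], "twist": [0, 0, 0]},
  {"hand": 4.5, "travel": [0, 0, 0], "twist": [0, 0, 0]},
  {"hand": 4.5, "travel": [0, 0, 0], "twist": [0, 0, 0]},
])

```text
time: 12.68
position: [0.6471, -0.1101, 0.0801]
tool_rot: [0.634, 0.773, 0.0, 0.001]
ft_force: [0.5, 0.4, -2.3]
grip_width: 0.0535
grip_force: 25.0
```

```bash
python3 d.py | grep red
```

```text
red to jar [ -1.08 -23.3 ] to tile [ 0.07 -0.08] z 8.01
```

Call:
move_arm([
  {"hand": 4.5, "travel": [0.05, 0, 0.3], "twist": [0, 0, 0]},
  {"hand": 4.5, "travel": [0, 0, 0.3], "twist": [0, 0, 0]},
  {"hand": 4.5, "travel": [0, 0, 0.2], "twist": [0, 0, 0]},
  {"hand": 4.5, "travel": [0, 0, 0.1], "twist": [0, 0, 0]},
  {"hand": 4.5, "travel": [0, 0, 0], "twist": [0, 0, 0]},
])

```text
time: 13.1
position: [0.646, -0.1092, 0.0697]
tool_rot: [0.634, 0.773, -0.0, -0.0]
ft_force: [-0.5, 0.7, -1.0]
grip_width: 0.0537
grip_force: 25.0
```

Call:
move_arm([
  {"hand": 4.5, "travel": [0, 0, 0.05], "twist": [0, 0, 0]},
  {"hand": 4.5, "travel": [0, 0, 0.05], "twist": [0, 0, 0]},
  {"hand": 4.5, "travel": [0, 0, 0], "twist": [0, 0, 0]},
  {"hand": 4.5, "travel": [0, 0, 0], "twist": [0, 0, 0]},
])

```text
time: 13.43
position: [0.646, -0.1092, 0.0697]
tool_rot: [0.634, 0.773, -0.0, -0.0]
ft_force: [-3.2, 0.2, 5.0]
grip_width: 0.0539
grip_force: 25.0
```

Call:
move_arm([
  {"hand": 8.7, "travel": [0, 0, 0], "twist": [0, 0, 0]},
  {"hand": 8.7, "travel": [0, 0, 0], "twist": [0, 0, 0]},
  {"hand": 8.7, "travel": [0, 0, 0], "twist": [0, 0, 0]},
  {"hand": 8.7, "travel": [0, 0, 0], "twist": [0, 0, 0]},
  {"hand": 8.7, "travel": [0, 0, 0], "twist": [0, 0, 0]},
])

```text
time: 13.85
position: [0.6464, -0.1095, 0.0685]
tool_rot: [0.634, 0.773, 0.0, 0.0]
ft_force: [-0.2, -0.4, -0.3]
grip_width: 0.079
grip_force: 0.0
```

Call:
move_arm([
  {"hand": 8.7, "travel": [0, 0, -1], "twist": [0, 0, 0]},
  {"hand": 8.7, "travel": [0, 0, -3], "twist": [0, 0, 0]},
  {"hand": 8.7, "travel": [0, 0, -3.5], "twist": [0, 0, 0]},
  {"hand": 8.7, "travel": [0, 0, -3], "twist": [0, 0, 0]},
  {"hand": 8.7, "travel": [0, 0, 0], "twist": [0, 0, 0]},
])

```text
time: 14.27
position: [0.6507, -0.1107, 0.1816]
tool_rot: [0.634, 0.773, 0.003, 0.007]
ft_force: [0.8, -0.4, 0.1]
grip_width: 0.087
grip_force: 0.0
```

Call:
move_arm([
  {"hand": 8.7, "travel": [2.74, -2.25, 0], "twist": [0, 0, 0]},
  {"hand": 8.7, "travel": [2.74, -2.25, 0], "twist": [0, 0, 0]},
  {"hand": 8.7, "travel": [2.74, -2.25, 0], "twist": [0, 0, 0]},
  {"hand": 8.7, "travel": [2.74, -2.25, 0], "twist": [0, 0, 0]},
  {"hand": 8.7, "travel": [2.74, -2.25, 0], "twist": [0, 0, 0]},
])

```text
time: 14.68
position: [0.5077, 0.0037, 0.174]
tool_rot: [0.634, 0.773, 0.0, 0.0]
ft_force: [1.5, -0.2, -0.1]
grip_width: 0.087
grip_force: 0.0
```

Call:
move_arm([
  {"hand": 8.7, "travel": [2.74, -2.25, 0], "twist": [0, 0, 0]},
  {"hand": 8.7, "travel": [2.74, -2.25, 0], "twist": [0, 0, 0]},
  {"hand": 8.7, "travel": [0, 0, 0], "twist": [0, 0, 0]},
  {"hand": 8.7, "travel": [0, 0, 0], "twist": [0, 0, 0]},
  {"hand": 8.7, "travel": [0, 0, 0], "twist": [0, 0, 0]},
])

```text
time: 15.1
position: [0.4554, 0.0477, 0.1743]
tool_rot: [0.634, 0.773, 0.001, 0.001]
ft_force: [0.2, -0.0, -0.4]
grip_width: 0.0869
grip_force: 0.0
```

```bash
python3 d.py | grep green; python3 - <<'E'
from h import *
a=robot.camera("scene")["frame"][100:310,130:450,::-1]
cv2.imwrite("pics/b3.png",cv2.resize(a,None,fx=2.4,fy=2.4,interpolation=cv2.INTER_CUBIC))
E
```

```text
green to jar [-0.   -0.17] to tile [-3.18 15.61] z 17.43
```

View pics/b3.png

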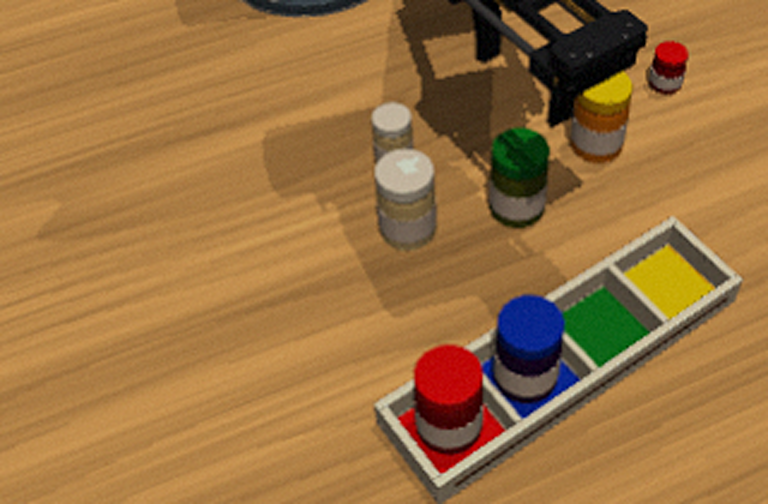

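Red (449,395) and blue (530,345) stand upright on their tiles. The gripper is above green (519,175).

Call:
move_arm([
  {"hand": 8.7, "travel": [0, -0.1, 2], "twist": [0, 0, 0]},
  {"hand": 8.7, "travel": [0, 0, 3.5], "twist": [0, 0, 0]},
  {"hand": 8.7, "travel": [0, 0, 3.5], "twist": [0, 0, 0]},
  {"hand": 8.7, "travel": [0, 0, 2.4], "twist": [0, 0, 0]},
  {"hand": 8.7, "travel": [0, 0, 0], "twist": [0, 0, 0]},
])

```text
time: 15.57
position: [0.4523, 0.0469, 0.0558]
tool_rot: [0.635, 0.773, -0.002, -0.003]
ft_force: [-0.5, -0.5, 0.6]
grip_width: 0.0871
grip_force: 0.0
```

Call:
move_arm([
  {"hand": 4.5, "travel": [0, 0, 0], "twist": [0, 0, 0]},
  {"hand": 4.5, "travel": [0, 0, 0], "twist": [0, 0, 0]},
  {"hand": 4.5, "travel": [0, 0, 0], "twist": [0, 0, 0]},
  {"hand": 4.5, "travel": [0, 0, 0], "twist": [0, 0, 0]},
  {"hand": 4.5, "travel": [0, 0, 0], "twist": [0, 0, 0]},
])

```text
time: 15.98
position: [0.4542, 0.0475, 0.061]
tool_rot: [0.634, 0.773, 0.001, 0.001]
ft_force: [-0.3, -0.3, 0.8]
grip_width: 0.0613
grip_force: 0.0
```

Call:
move_arm([
  {"hand": 4.5, "travel": [0, 0, 0], "twist": [0, 0, 0]},
  {"hand": 4.5, "travel": [0, 0, 0], "twist": [0, 0, 0]},
  {"hand": 4.5, "travel": [0, 0, 0], "twist": [0, 0, 0]},
  {"hand": 4.5, "travel": [0, 0, 0], "twist": [0, 0, 0]},
  {"hand": 4.5, "travel": [0, 0, 0], "twist": [0, 0, 0]},
])

```text
time: 16.4
position: [0.4547, 0.0475, 0.0607]
tool_rot: [0.634, 0.773, 0.001, 0.002]
ft_force: [1.5, 0.4, 6.8]
grip_width: 0.0533
grip_force: 25.0
```

```bash
python3 d.py | grep green
```

```text
green to jar [-0.  -0.1] to tile [-3.18 15.68] z 6.07
```

Call:
move_arm([
  {"hand": 4.5, "travel": [0, 0, -1.5], "twist": [0, 0, 0]},
  {"hand": 4.5, "travel": [0, 0, -3], "twist": [0, 0, 0]},
  {"hand": 4.5, "travel": [0, 0, -3], "twist": [0, 0, 0]},
  {"hand": 4.5, "travel": [0, 0, -3], "twist": [0, 0, 0]},
  {"hand": 4.5, "travel": [0, 0, -1.5], "twist": [0, 0, 0]},
])

```text
time: 16.82
position: [0.4536, 0.0477, 0.1823]
tool_rot: [0.634, 0.773, 0.001, 0.001]
ft_force: [1.2, -0.5, -3.1]
grip_width: 0.0534
grip_force: 25.0
```

Call:
move_arm([
  {"hand": 4.5, "travel": [-0.45, 1.2, 0], "twist": [0, 0, 0]},
  {"hand": 4.5, "travel": [-0.45, 2.66, 0], "twist": [0, 0, 0]},
  {"hand": 4.5, "travel": [-0.45, 2.66, 0], "twist": [0, 0, 0]},
  {"hand": 4.5, "travel": [-0.45, 2.66, 0], "twist": [0, 0, 0]},
  {"hand": 4.5, "travel": [-0.45, 2.66, 0], "twist": [0, 0, 0]},
])

```text
time: 17.23
position: [0.5736, 0.049, 0.1792]
tool_rot: [0.634, 0.773, -0.001, -0.001]
ft_force: [0.3, -1.0, -2.3]
grip_width: 0.0536
grip_force: 25.0
```

Call:
move_arm([
  {"hand": 4.5, "travel": [-0.45, 2.66, 0], "twist": [0, 0, 0]},
  {"hand": 4.5, "travel": [-0.45, 1.2, 0], "twist": [0, 0, 0]},
  {"hand": 4.5, "travel": [0, 0, 0], "twist": [0, 0, 0]},
  {"hand": 4.5, "travel": [0, 0, 0], "twist": [0, 0, 0]},
  {"hand": 4.5, "travel": [0, 0, 0], "twist": [0, 0, 0]},
])

```text
time: 17.65
position: [0.611, 0.0479, 0.1787]
tool_rot: [0.634, 0.773, -0.001, -0.002]
ft_force: [-0.2, 0.4, -2.6]
grip_width: 0.0533
grip_force: 25.0
```

Call:
move_arm([
  {"hand": 4.5, "travel": [0, 0, 0], "twist": [0, 0, 0]},
  {"hand": 4.5, "travel": [0, 0, 0], "twist": [0, 0, 0]},
  {"hand": 4.5, "travel": [0, 0, 0], "twist": [0, 0, 0]},
])

```text
time: 17.9
position: [0.6124, 0.0477, 0.1797]
tool_rot: [0.634, 0.773, -0.0, -0.0]
ft_force: [0.5, -0.2, -2.6]
grip_width: 0.0532
grip_force: 25.0
```

```bash
python3 d.py | grep green
```

```text
green to jar [  3.1  -15.57] to tile [-0.08  0.21] z 17.97
```

Call:
move_arm([
  {"hand": 4.5, "travel": [-0.05, 0.1, 1.5], "twist": [0, 0, 0]},
  {"hand": 4.5, "travel": [0, 0, 3], "twist": [0, 0, 0]},
  {"hand": 4.5, "travel": [0, 0, 3], "twist": [0, 0, 0]},
  {"hand": 4.5, "travel": [0, 0, 1.5], "twist": [0, 0, 0]},
  {"hand": 4.5, "travel": [0, 0, 0.6], "twist": [0, 0, 0]},
])

```text
time: 18.32
position: [0.6119, 0.0475, 0.0809]
tool_rot: [0.634, 0.773, -0.002, -0.002]
ft_force: [0.1, 0.5, -2.7]
grip_width: 0.0535
grip_force: 25.0
```

Call:
move_arm([
  {"hand": 4.5, "travel": [0, 0, 0.3], "twist": [0, 0, 0]},
  {"hand": 4.5, "travel": [0, 0, 0.2], "twist": [0, 0, 0]},
  {"hand": 4.5, "travel": [0, 0, 0], "twist": [0, 0, 0]},
  {"hand": 4.5, "travel": [0, 0, 0], "twist": [0, 0, 0]},
  {"hand": 4.5, "travel": [0, 0, 0], "twist": [0, 0, 0]},
])

```text
time: 18.73
position: [0.6153, 0.0472, 0.0799]
tool_rot: [0.634, 0.773, 0.001, 0.001]
ft_force: [0.1, 0.9, -2.5]
grip_width: 0.0532
grip_force: 25.0
```

```bash
python3 d.py | grep green
```

```text
green to jar [  3.2  -15.84] to tile [ 0.02 -0.06] z 7.99
```

Call:
move_arm([
  {"hand": 4.5, "travel": [0, 0, 0.3], "twist": [0, 0, 0]},
  {"hand": 4.5, "travel": [0, 0, 0.3], "twist": [0, 0, 0]},
  {"hand": 4.5, "travel": [0, 0, 0.2], "twist": [0, 0, 0]},
  {"hand": 4.5, "travel": [0, 0, 0.1], "twist": [0, 0, 0]},
  {"hand": 4.5, "travel": [0, 0, 0], "twist": [0, 0, 0]},
])

```text
time: 19.15
position: [0.6142, 0.0473, 0.0698]
tool_rot: [0.634, 0.773, -0.0, -0.0]
ft_force: [-1.7, 0.2, 1.0]
grip_width: 0.0535
grip_force: 25.0
```

Call:
move_arm([
  {"hand": 4.5, "travel": [0, 0, 0.05], "twist": [0, 0, 0]},
  {"hand": 4.5, "travel": [0, 0, 0.05], "twist": [0, 0, 0]},
  {"hand": 4.5, "travel": [0, 0, 0], "twist": [0, 0, 0]},
  {"hand": 4.5, "travel": [0, 0, 0], "twist": [0, 0, 0]},
])

```text
time: 19.48
position: [0.6142, 0.0473, 0.0697]
tool_rot: [0.634, 0.773, -0.0, -0.0]
ft_force: [-2.2, 0.3, 6.6]
grip_width: 0.0536
grip_force: 25.0
```

Call:
move_arm([
  {"hand": 8.7, "travel": [0, 0, 0], "twist": [0, 0, 0]},
  {"hand": 8.7, "travel": [0, 0, 0], "twist": [0, 0, 0]},
  {"hand": 8.7, "travel": [0, 0, 0], "twist": [0, 0, 0]},
  {"hand": 8.7, "travel": [0, 0, 0], "twist": [0, 0, 0]},
  {"hand": 8.7, "travel": [0, 0, 0], "twist": [0, 0, 0]},
])

```text
time: 19.9
position: [0.6146, 0.0472, 0.0685]
tool_rot: [0.634, 0.773, 0.0, 0.0]
ft_force: [0.5, -0.8, 0.5]
grip_width: 0.0792
grip_force: 0.0
```

Call:
move_arm([
  {"hand": 8.7, "travel": [0, 0, -1], "twist": [0, 0, 0]},
  {"hand": 8.7, "travel": [0, 0, -3], "twist": [0, 0, 0]},
  {"hand": 8.7, "travel": [0, 0, -3.5], "twist": [0, 0, 0]},
  {"hand": 8.7, "travel": [0, 0, -3], "twist": [0, 0, 0]},
  {"hand": 8.7, "travel": [0, 0, 0], "twist": [0, 0, 0]},
])

```text
time: 20.32
position: [0.6189, 0.047, 0.181]
tool_rot: [0.634, 0.773, 0.004, 0.006]
ft_force: [0.1, 0.1, 0.7]
grip_width: 0.0869
grip_force: 0.0
```

Call:
move_arm([
  {"hand": 8.7, "travel": [2.11, -2.51, 0], "twist": [0, 0, 0]},
  {"hand": 8.7, "travel": [2.11, -2.51, 0], "twist": [0, 0, 0]},
  {"hand": 8.7, "travel": [2.11, -2.51, 0], "twist": [0, 0, 0]},
  {"hand": 8.7, "travel": [2.11, -2.51, 0], "twist": [0, 0, 0]},
  {"hand": 8.7, "travel": [2.11, -2.51, 0], "twist": [0, 0, 0]},
])

```text
time: 20.73
position: [0.4692, 0.1266, 0.174]
tool_rot: [0.634, 0.773, 0.0, 0.0]
ft_force: [-0.8, 0.2, -0.0]
grip_width: 0.0868
grip_force: 0.0
```

Call:
move_arm([
  {"hand": 8.7, "travel": [2.11, -2.51, 0], "twist": [0, 0, 0]},
  {"hand": 8.7, "travel": [2.11, -2.51, 0], "twist": [0, 0, 0]},
  {"hand": 8.7, "travel": [0, 0, 0], "twist": [0, 0, 0]},
  {"hand": 8.7, "travel": [0, 0, 0], "twist": [0, 0, 0]},
  {"hand": 8.7, "travel": [0, 0, 0], "twist": [0, 0, 0]},
])

```text
time: 21.15
position: [0.4144, 0.1578, 0.1742]
tool_rot: [0.634, 0.773, 0.001, 0.001]
ft_force: [0.7, -0.3, 0.3]
grip_width: 0.0871
grip_force: 0.0
```

```bash
python3 d.py | grep yellow; python3 - <<'E'
from h import *
a=robot.camera("scene")["frame"][100:310,130:450,::-1]
cv2.imwrite("pics/b4.png",cv2.resize(a,None,fx=2.4,fy=2.4,interpolation=cv2.INTER_CUBIC))
E
```

```text
yellow to jar [ 0.03 -0.04] to tile [-6.78 17.45] z 17.42
```

View pics/b4.png

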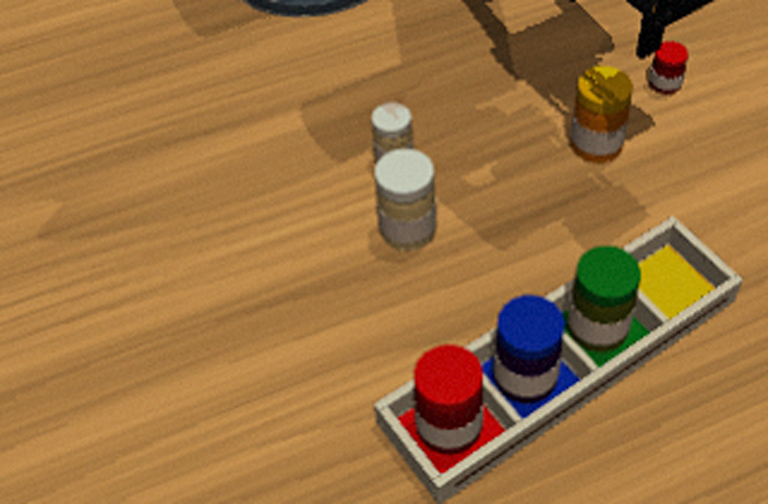

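Green (605,300) is placed upright. The gripper is above yellow (602,110), and the tasting jar (668,68) is well to the side.

Call:
move_arm([
  {"hand": 8.7, "travel": [0, -0.05, 2], "twist": [0, 0, 0]},
  {"hand": 8.7, "travel": [0, 0, 3.5], "twist": [0, 0, 0]},
  {"hand": 8.7, "travel": [0, 0, 3.5], "twist": [0, 0, 0]},
  {"hand": 8.7, "travel": [0, 0, 2.4], "twist": [0, 0, 0]},
  {"hand": 8.7, "travel": [0, 0, 0], "twist": [0, 0, 0]},
])

```text
time: 21.62
position: [0.412, 0.1565, 0.0558]
tool_rot: [0.635, 0.773, -0.003, -0.002]
ft_force: [-0.5, -1.1, -0.0]
grip_width: 0.0871
grip_force: 0.0
```

Call:
move_arm([
  {"hand": 4.5, "travel": [0, 0, 0], "twist": [0, 0, 0]},
  {"hand": 4.5, "travel": [0, 0, 0], "twist": [0, 0, 0]},
  {"hand": 4.5, "travel": [0, 0, 0], "twist": [0, 0, 0]},
  {"hand": 4.5, "travel": [0, 0, 0], "twist": [0, 0, 0]},
  {"hand": 4.5, "travel": [0, 0, 0], "twist": [0, 0, 0]},
])

```text
time: 22.03
position: [0.4136, 0.1577, 0.061]
tool_rot: [0.634, 0.773, 0.001, 0.001]
ft_force: [0.2, 1.1, 0.2]
grip_width: 0.0615
grip_force: 0.0
```

Call:
move_arm([
  {"hand": 4.5, "travel": [0, 0, 0], "twist": [0, 0, 0]},
  {"hand": 4.5, "travel": [0, 0, 0], "twist": [0, 0, 0]},
  {"hand": 4.5, "travel": [0, 0, 0], "twist": [0, 0, 0]},
  {"hand": 4.5, "travel": [0, 0, 0], "twist": [0, 0, 0]},
  {"hand": 4.5, "travel": [0, 0, 0], "twist": [0, 0, 0]},
])

```text
time: 22.45
position: [0.4146, 0.1578, 0.0607]
tool_rot: [0.634, 0.773, 0.002, 0.002]
ft_force: [1.5, 0.6, 7.3]
grip_width: 0.0533
grip_force: 25.0
```

```bash
python3 d.py | grep yellow
```

```text
yellow to jar [ 0.03 -0.06] to tile [-6.78 17.43] z 6.07
```

Call:
move_arm([
  {"hand": 4.5, "travel": [0, 0, -1.5], "twist": [0, 0, 0]},
  {"hand": 4.5, "travel": [0, 0, -3], "twist": [0, 0, 0]},
  {"hand": 4.5, "travel": [0, 0, -3], "twist": [0, 0, 0]},
  {"hand": 4.5, "travel": [0, 0, -3], "twist": [0, 0, 0]},
  {"hand": 4.5, "travel": [0, 0, -1.5], "twist": [0, 0, 0]},
])

```text
time: 22.87
position: [0.4128, 0.1577, 0.1822]
tool_rot: [0.634, 0.773, 0.001, 0.001]
ft_force: [0.7, 0.9, -3.3]
grip_width: 0.053
grip_force: 25.0
```

Call:
move_arm([
  {"hand": 4.5, "travel": [-0.85, 1.2, 0], "twist": [0, 0, 0]},
  {"hand": 4.5, "travel": [-0.85, 2.52, 0], "twist": [0, 0, 0]},
  {"hand": 4.5, "travel": [-0.85, 2.52, 0], "twist": [0, 0, 0]},
  {"hand": 4.5, "travel": [-0.85, 2.52, 0], "twist": [0, 0, 0]},
  {"hand": 4.5, "travel": [-0.85, 2.52, 0], "twist": [0, 0, 0]},
])

```text
time: 23.28
position: [0.5322, 0.1372, 0.1778]
tool_rot: [0.634, 0.773, -0.001, -0.001]
ft_force: [-0.0, -0.3, -2.8]
grip_width: 0.0538
grip_force: 25.0
```

Call:
move_arm([
  {"hand": 4.5, "travel": [-0.85, 2.52, 0], "twist": [0, 0, 0]},
  {"hand": 4.5, "travel": [-0.85, 2.52, 0], "twist": [0, 0, 0]},
  {"hand": 4.5, "travel": [-0.85, 1.2, 0], "twist": [0, 0, 0]},
  {"hand": 4.5, "travel": [0, 0, 0], "twist": [0, 0, 0]},
  {"hand": 4.5, "travel": [0, 0, 0], "twist": [0, 0, 0]},
])

```text
time: 23.7
position: [0.5973, 0.1243, 0.1772]
tool_rot: [0.634, 0.773, -0.001, -0.002]
ft_force: [-0.9, 0.0, -4.9]
grip_width: 0.0536
grip_force: 25.0
```

Call:
move_arm([
  {"hand": 4.5, "travel": [0, 0, 0], "twist": [0, 0, 0]},
  {"hand": 4.5, "travel": [0, 0, 0], "twist": [0, 0, 0]},
  {"hand": 4.5, "travel": [0, 0, 0], "twist": [0, 0, 0]},
  {"hand": 4.5, "travel": [0, 0, 0], "twist": [0, 0, 0]},
])

```text
time: 24.03
position: [0.5969, 0.1255, 0.1796]
tool_rot: [0.634, 0.773, -0.0, -0.0]
ft_force: [0.9, 0.3, -3.9]
grip_width: 0.0536
grip_force: 25.0
```

```bash
python3 d.py | grep yellow
```

```text
yellow to jar [  6.79 -17.29] to tile [-0.02  0.2 ] z 17.96
```

Call:
move_arm([
  {"hand": 4.5, "travel": [0, 0.1, 1.5], "twist": [0, 0, 0]},
  {"hand": 4.5, "travel": [0, 0, 3], "twist": [0, 0, 0]},
  {"hand": 4.5, "travel": [0, 0, 3], "twist": [0, 0, 0]},
  {"hand": 4.5, "travel": [0, 0, 1.5], "twist": [0, 0, 0]},
  {"hand": 4.5, "travel": [0, 0, 0.6], "twist": [0, 0, 0]},
])

```text
time: 24.45
position: [0.5963, 0.1255, 0.081]
tool_rot: [0.634, 0.773, -0.002, -0.002]
ft_force: [-0.5, -0.3, -3.7]
grip_width: 0.0533
grip_force: 25.0
```

Call:
move_arm([
  {"hand": 4.5, "travel": [0, 0, 0.3], "twist": [0, 0, 0]},
  {"hand": 4.5, "travel": [0, 0, 0.2], "twist": [0, 0, 0]},
  {"hand": 4.5, "travel": [0, 0, 0], "twist": [0, 0, 0]},
  {"hand": 4.5, "travel": [0, 0, 0], "twist": [0, 0, 0]},
  {"hand": 4.5, "travel": [0, 0, 0], "twist": [0, 0, 0]},
])

```text
time: 24.87
position: [0.5997, 0.1255, 0.08]
tool_rot: [0.634, 0.773, 0.001, 0.001]
ft_force: [0.1, -0.3, -4.3]
grip_width: 0.0534
grip_force: 25.0
```

```bash
python3 d.py | grep yellow
```

```text
yellow to jar [  6.85 -17.57] to tile [ 0.04 -0.08] z 8.0
```

Call:
move_arm([
  {"hand": 4.5, "travel": [0, 0, 0.3], "twist": [0, 0, 0]},
  {"hand": 4.5, "travel": [0, 0, 0.3], "twist": [0, 0, 0]},
  {"hand": 4.5, "travel": [0, 0, 0.2], "twist": [0, 0, 0]},
  {"hand": 4.5, "travel": [0, 0, 0.1], "twist": [0, 0, 0]},
  {"hand": 4.5, "travel": [0, 0, 0], "twist": [0, 0, 0]},
])

```text
time: 25.28
position: [0.5986, 0.1254, 0.0698]
tool_rot: [0.634, 0.773, -0.0, -0.0]
ft_force: [-0.4, 0.2, -0.2]
grip_width: 0.0532
grip_force: 25.0
```

Call:
move_arm([
  {"hand": 4.5, "travel": [0, 0, 0.05], "twist": [0, 0, 0]},
  {"hand": 4.5, "travel": [0, 0, 0.05], "twist": [0, 0, 0]},
  {"hand": 4.5, "travel": [0, 0, 0], "twist": [0, 0, 0]},
  {"hand": 4.5, "travel": [0, 0, 0], "twist": [0, 0, 0]},
])

```text
time: 25.62
position: [0.5986, 0.1254, 0.0698]
tool_rot: [0.634, 0.773, -0.0, -0.0]
ft_force: [-3.6, -0.1, 5.2]
grip_width: 0.0537
grip_force: 25.0
```

Contact again. I'll release, rise and move clear for the final check.

Call:
move_arm([
  {"hand": 8.7, "travel": [0, 0, 0], "twist": [0, 0, 0]},
  {"hand": 8.7, "travel": [0, 0, 0], "twist": [0, 0, 0]},
  {"hand": 8.7, "travel": [0, 0, 0], "twist": [0, 0, 0]},
  {"hand": 8.7, "travel": [0, 0, 0], "twist": [0, 0, 0]},
  {"hand": 8.7, "travel": [0, 0, 0], "twist": [0, 0, 0]},
])

```text
time: 26.03
position: [0.599, 0.1254, 0.0685]
tool_rot: [0.634, 0.773, 0.0, 0.0]
ft_force: [-0.5, 0.5, 0.4]
grip_width: 0.0787
grip_force: 0.0
```

Call:
move_arm([
  {"hand": 8.7, "travel": [0, 0, -1], "twist": [0, 0, 0]},
  {"hand": 8.7, "travel": [0, 0, -3], "twist": [0, 0, 0]},
  {"hand": 8.7, "travel": [0, 0, -3.5], "twist": [0, 0, 0]},
  {"hand": 8.7, "travel": [0, 0, -4], "twist": [0, 0, 0]},
  {"hand": 8.7, "travel": [0, 0, -3], "twist": [0, 0, 0]},
])

```text
time: 26.45
position: [0.5995, 0.1255, 0.2172]
tool_rot: [0.634, 0.773, 0.001, 0.001]
ft_force: [0.0, -0.0, 0.2]
grip_width: 0.087
grip_force: 0.0
```

Call:
move_arm([
  {"hand": 8.7, "travel": [3.5, -1, 0], "twist": [0, 0, 0]},
  {"hand": 8.7, "travel": [3.5, -1, 0], "twist": [0, 0, 0]},
  {"hand": 8.7, "travel": [3.5, -1, 0], "twist": [0, 0, 0]},
  {"hand": 8.7, "travel": [3.5, -1, 0], "twist": [0, 0, 0]},
  {"hand": 8.7, "travel": [3.5, -1, 0], "twist": [0, 0, 0]},
])

```text
time: 26.87
position: [0.5146, 0.2884, 0.2146]
tool_rot: [0.634, 0.773, 0.0, 0.0]
ft_force: [0.3, 1.2, -0.2]
grip_width: 0.0874
grip_force: 0.0
```

Call:
move_arm([
  {"hand": 8.7, "travel": [3.5, -1, 0], "twist": [0, 0, 0]},
  {"hand": 8.7, "travel": [3.5, -1, 0], "twist": [0, 0, 0]},
  {"hand": 8.7, "travel": [3.5, -1, 0], "twist": [0, 0, 0]},
  {"hand": 8.7, "travel": [0, 0, 0], "twist": [0, 0, 0]},
  {"hand": 8.7, "travel": [0, 0, 0], "twist": [0, 0, 0]},
])

```text
time: 27.28
position: [0.4642, 0.386, 0.2143]
tool_rot: [0.632, 0.775, 0.0, 0.0]
ft_force: [-0.3, 0.1, 0.7]
grip_width: 0.087
grip_force: 0.0
```

```bash
python3 - <<'E'
from h import *
c=robot.camera("top"); s=robot.camera("scene")
T={"yellow":(.5989,.1258),"green":(.6146,.0473),"blue":(.6304,-.0311),"red":(.6462,-.1095)}
for k in T: print(k,"lid expected",project(c,[*T[k],.095]).round(1),project(s,[*T[k],.095]).round(1))
cv2.imwrite("pics/e_top.png",cv2.resize(c["frame"][95:305,145:495,::-1],None,fx=2.25,fy=2.25,interpolation=cv2.INTER_CUBIC))
cv2.imwrite("pics/e_sc.png",cv2.resize(s["frame"][100:310,130:450,::-1],None,fx=2.4,fy=2.4,interpolation=cv2.INTER_CUBIC))
E
```

```text
yellow lid expected [241.9 144.4] [413.5 194.2]
green lid expected [286.2 135.8] [383.8 213.3]
blue lid expected [330.  127.3] [351.7 234. ]
red lid expected [373.2 118.9] [317.1 256.1]
```

View pics/e_top.png

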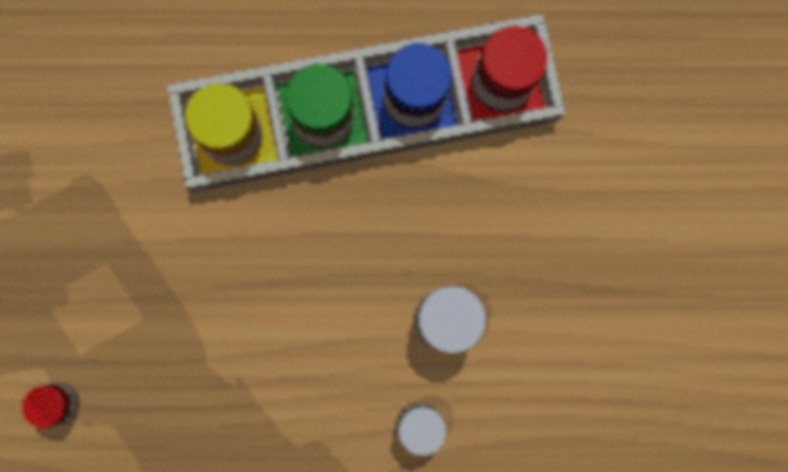

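View pics/e_sc.png

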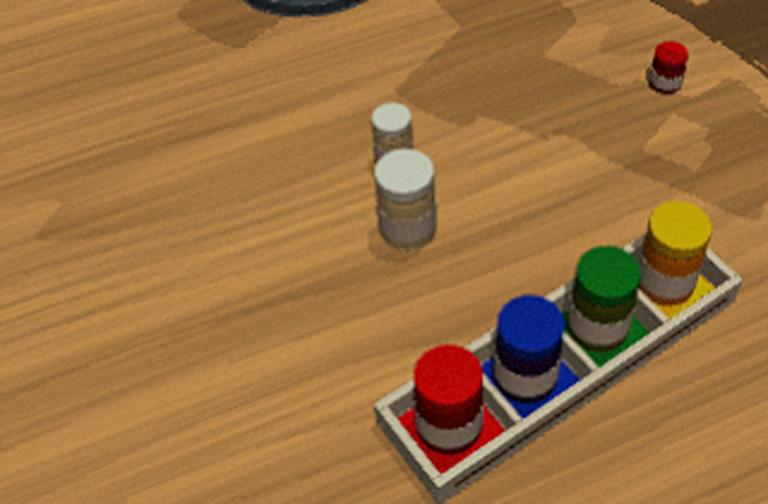

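All four jars stand upright on their own tiles. The lids in the top crop are at (220,117), (319,96), (418,76) and (513,57), about 1–2 px from where they should be. The white jars (452,320) and (422,431) and the tasting jar (45,407) haven't moved.

```bash
python3 -c "
from rig import robot
print(robot.hand_in())"
```

```text
the job is handed in; nothing more can be done
None
```

I stood the red, yellow, green and blue jars upright on their matching tiles, left the white-lidded and tasting jars where they were, and handed the job in at about 27 s; no verdict came back.

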